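# Move the fence stop one index hole and hold its pin home

## Task

The stop on the crosscut fence has to go exactly one index hole nearer to the flat brown board lying against the fence. First free the slide by turning its black bar-shaped clamp knob about a quarter turn anticlockwise, leaving it loose; then pull up the round plunger knob, slide the stop to the very next hole on the board's side and seat the pin fully in that hole. Finish while still holding the round knob with the pin fully down, do not let go of it, and leave everything else on the bench where it lies.

Things in the scene. Friction and masses are not known exactly. Their poses are not given: they have to be found in the camera images.
- rail: (sizes in mm) crosscut fence: fixed aluminium rail, 500 long along its own y, 100 wide, 48 high, lying roughly crosswise before the robot. Origin on the bench under its middle, 38 behind its robot-side face; own x points away from the robot, z up. A dark slide (170 long along y, x -40 to 16, top at z = 68) runs on its robot-side half.
- middle_hole (a point): (sizes in mm) mouth of the middle hole of the steel index strip on the rail's far half, rail x = 40, y = 0, z = 48. Seven round holes of 12 diameter, spaced 50 along the rail's y (y = -150 to 150). A boss of the slide, 36 wide along y, top at z = 68, reaches over the strip and carries the plunger. Axes as the rail's.
- stop_plate (a point): (sizes in mm) middle of the steel stop plate that sticks out from the slide's middle towards the robot: 12 thick along the rail, 45 long (rail x -85 to -40), z from 7 to 65.
- carriage (a joint): position of the slide (with stop, clamp knob and plunger) along the rail's +y, m. 0 at the start, pin in the middle hole; -0.05 and +0.05 are the neighbouring holes; travel -0.11 to 0.11. With the clamp freed and the pin out it needs about 2 N and stays where left; the tight clamp resists with about 45 N, the pin in a hole (1 mm play either way) blocks it.
- plunger (a joint): lift of the plunger in m: 0 = pin fully down (12 mm deep in the hole), 0.012 = tip level with the strip's top, 0.016 = fully up. A spring pushes it down with 4 N (at 0) to 6 N (at 0.016), so it drops when let go. The pin is 10 mm in diameter with a round tip.
- pull_knob: (sizes in mm) round black plunger knob, 28 in diameter, 26 tall, axis vertical, on top of the plunger, 12 above the slide's boss with the pin down. Origin at the centre of its underside (z = 80 with the pin down); grip it 13 above the origin. It lies at rail x = 40, y = carriage value.
- clamp_bar (a point): (sizes in mm) point on the vertical axis of the clamp knob, in its black bar grip at gripping height (z = 92). The bar is 56 long, 12 thick, 24 tall (z 80 to 104), on a thin stem 12 above the slide; at rail x = -10, y = carriage value - 58. This point's own y axis lies along the bar, its x axis across it.
- clamp (a joint): angle of the clamp knob in rad, growing anticlockwise seen from above: 0 = tight with the bar along the rail, 1.5 = stop. It starts tight between 0 and 0.2; the slide is free above about 0.85; count it as freed above 1.0. It takes about 0.2 N m and stays where it is left.
- board: (sizes in mm) flat brown wooden board 90 x 160 x 22 lying flat against the robot-side face of the fence near one of its ends, its length along the fence; which end varies. The side of the rail's y = 0 on which it lies is the side to move towards. Origin under its centre. Loose: leave it in place.
- plane: (sizes in mm) hand plane, dark steel sole 190 x 55 x 16 with wooden grips up to 70 high, lying along the fence at the end opposite the brown board; bystander; origin under its centre
- tape: (sizes in mm) grey tape measure 62 x 34 x 60 standing behind the fence (far side from the robot); bystander; origin under its centre
- offcut: (sizes in mm) wooden offcut block 45 x 110 x 30 behind the fence; bystander; origin under its centre
- glue: (sizes in mm) white glue bottle, 60 across, 170 tall, behind the fence near its left end; bystander; origin under its centre
- jar: (sizes in mm) glass jar, 70 across, 90 tall, behind the fence near its right end; bystander; origin under its centre
- brush: (sizes in mm) bench brush 200 long with a wooden handle, at the left side; bystander; origin under its middle
- mallet: (sizes in mm) wooden mallet 280 long with a head 60 x 110 x 60, at the right side; bystander; origin under its handle
There are look-alikes about, which are no part of the job. There is more than one size of the board; the job needs the middle-sized.

How it is judged:
By the outcome, as a careful person would: the job done as asked, in the order asked, and still so for the second after the job is handed in, while the arm keeps its last pose, push and grip.
It also fails if it takes over 48 s, if anything falls off the work surface, if the arm or the gripper's body presses on something with over 40 N, if the wrist force passes 120 N, or if a joint passes its speed limit or range.

## Robot

A 7-joint arm with a two-finger parallel gripper is mounted at the origin on the work surface. World frame = base frame: x ahead of the robot, y to its left, z up, the work surface at z = 0. Lengths are in m, angles in rad, forces in N, time in s.
With the tool pointing down it reaches from about 0.4 to 0.85 m from the base axis. Payload 10.4 kg.
Tool frame: the origin (TCP) lies at the very end of the fingers, on their centre line; the grasp point (between the pads) lies robot.grip_depth behind it (robot.grip_depth is the distance from the TCP to the grasp point, in m); z points along the fingers, y is the line along which they close (so a half turn about z gives the same grasp; the last joint's range is limited). The gripper opens to 85 mm and grips with 20 to 120 N. Pads are 22 mm wide; open, the fingers measure 114 mm over their backs; the gripper's body (76 mm by 85 mm) begins 54 mm behind the grasp point. The pads swing forward as they close: fully open they stand 13 mm farther back than shut.
Start: joints at [-1.314, 0.332, -0.065, 1.46, 0.022, 1.35, -0.088], TCP at [0.173, 0.601, 0.231] pointing down, gripper open.
Joint ranges: [-2.6, 2.6], [-0.5, 2.12], [-1.47, 1.34], [0.16, 2.42], [-1.27, 4.41], [0.06, 2.06], [-2.6, 2.6]. Speed limits (rad/s): [2.22, 2.22, 2.79, 2.79, 3.14, 3.14, 3.14].

## Interface

Orientations are given as a 3x3 rotation matrix whose columns are the frame's x, y, z axes.
In Python, from cell import robot, cams gives the robot as it stands.
- The arm moves only by the tool send_rows, never from a script. Its argument "motion" is a list of rows, each a list of 5 numbers: the shift along the tool's x, y, z normalised to -1 to 1, where 1 is 0.2 m, then the turn about the tool's z normalised to -1 to 1, where 1 is 90 degrees, then the finger opening in mm, from 0 to 85.4. In form: [[dx, dy, dz, roll, gripper], ...]. A call has 1 to 5 rows; each row is the pose to reach, as a shift and turn from the pose commanded when the call began, along the tool's axes at that moment; what a row does not reach only later rows make up. A row lasts 1/12 s, in which the tool goes at most 41.7 mm and 7.16 degrees, less where a joint would pass 70% of its speed; a pose out of reach is approached as far as the arm can. A call with a number of a shift or a turn outside -1 to 1 is refused whole. A call with a gripper value outside its range is refused whole. The fingers move at their own pace and stop on an object; "newtons" is the grip in N (left out, the last holds). Time passes only in rows, so rows that repeat a pose let the fingers close. It gives the time, the measured TCP pose, the force, the opening and the grip force at its end, in the units of the state.
- robot.sense(): the state, without advancing time (a new reading comes with each control period).
- cams.get_image(name): name is "side" or "top" or "wrist"; returns the picture (384x512x3 uint8, blue, green, red); there is no depth.
- cams.calibration(name): a dict with "camera_matrix" (3x3 intrinsics, pixels), "extrinsics" (4x4, takes a point from camera to world coordinates). Camera axes: x right, y down, z forward; pixel columns grow to the right and rows downward; lengths in m; the calibration is good to about 2 mm. A picture is of the moment at which its call begins: read the wrist's pose just before it. calibration takes no time and is no camera call; for the wrist camera it gives the pose at the moment of the call.
- robot.finish_job(): hands the job in; it is judged then, once.
The state is a dict: "t": time; "joint_pos": joint angles; "qvel": joint speeds; "joint_efforts": joint torques, N m; "tool_pos": TCP position; "ee_rot": TCP orientation; "contact_force": force on the tool from outside, world axes, zero at the start; "moment": the same for the moment, N m; "grip_width": finger opening in m; "grasp_force": force on a finger pad.
Only numpy, scipy, OpenCV 4.12 (cv2) and the standard library are available. Lean on these libraries where they do the work, as an engineer would, in place of code of your own. Each camera call takes 0.05 s, during which the arm holds its last target. There are 200 camera calls.

## Working session

There is one attempt and no reset: what is moved stays moved. The work goes in short steps, Python scripts to look and compute and a tool call to move; the robot and the scene stay as the last step left them, time stands still between calls to the robot, and variables do not carry over. Pictures are saved under pics/ and viewed, at most 10 in all, crops included, and the job is handed in when it is done.

Besides the shell and the picture viewer there is one more tool, called after "Emit:" as name(argument=value, ...) on one line, values as JSON. send_rows: Moves the arm, as the interface text tells. Its arguments: {"type":"object","properties":{"motion":{"type":"array"},"newtons":{"type":"number"}},"required":["motion"]}

```bash
mkdir -p pics; ls
python3 - <<'E'
from cell import robot, cams
import cv2,numpy as np
np.set_printoptions(precision=4,suppress=True)
s=robot.sense();print(s['t'],s['tool_pos'],s['ee_rot'],robot.grip_depth,s['grip_width'])
for n in('top','side'):
    cv2.imwrite(f'pics/{n}0.png',cv2.resize(cams.get_image(n),(800,600),interpolation=cv2.INTER_CUBIC))
    c=cams.calibration(n);print(n,c['camera_matrix'],c['extrinsics'])
E
```

```text
pics
0.0 [0.1725 0.6003 0.2305] [[-0.9611  0.2761 -0.0003]
 [ 0.2761  0.9611 -0.0014]
 [-0.0001 -0.0014 -1.    ]] 0.0187 0.08507963707635925
top [[498.0342   0.     253.2767]
 [  0.     498.0342 188.8923]
 [  0.       0.       1.    ]] [[-0.0229 -0.994   0.1072  0.2651]
 [-0.9997  0.0232  0.0019 -0.0025]
 [-0.0044 -0.1071 -0.9942  1.9326]
 [ 0.      0.      0.      1.    ]]
side [[409.8463   0.     252.4639]
 [  0.     409.8463 191.3988]
 [  0.       0.       1.    ]] [[ 0.8381 -0.4196  0.3487  0.0055]
 [-0.5454 -0.6282  0.5549 -0.7636]
 [-0.0137 -0.6552 -0.7553  1.0912]
 [ 0.      0.      0.      1.    ]]
```

View pics/top0.png

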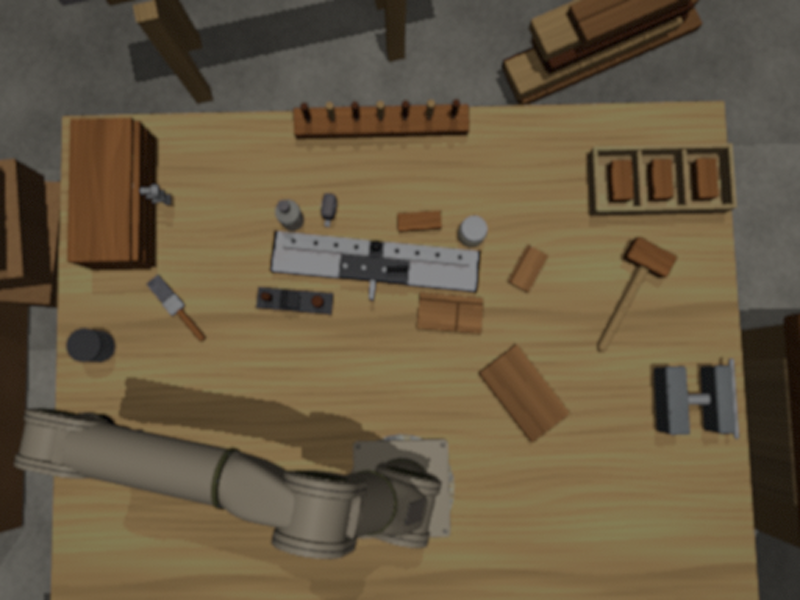

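View pics/side0.png

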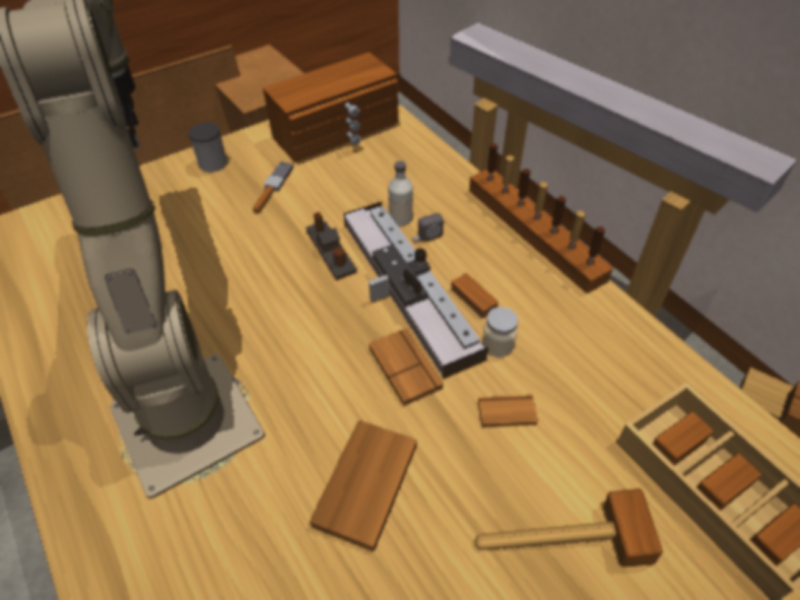

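Top view: the board is to the right (450,313), so the move is toward the rail's -y. The round knob is at (376,246), the clamp bar at (397,268), and the rail corners at (277,234), (480,250), (477,290) and (272,270). The side view agrees.

```bash
cat > h.py <<'E'
from cell import robot, cams
import numpy as np, cv2
np.set_printoptions(precision=4,suppress=True)
def px2w(n,u,v,z,c=None):
    c=c or cams.calibration(n); d=np.linalg.solve(c['camera_matrix'],[u,v,1]); E=np.array(c['extrinsics'])
    d=E[:3,:3]@d; o=E[:3,3]; return o+d*(z-o[2])/d[2]
def w2px(c,p):
    E=np.linalg.inv(c['extrinsics']); q=c['camera_matrix']@(E[:3,:3]@p+E[:3,3]); return q[:2]/q[2]
def go(p,yaw_y):   # TCP target, world angle of tool y; prints normalised shift, turn
    s=robot.sense(); R=np.array(s['ee_rot']); d=R.T@(np.array(p)-s['tool_pos'])/0.2
    cur=np.arctan2(R[1,1],R[0,1]); a=(yaw_y-cur+np.pi/2)%np.pi-np.pi/2
    print('t',s['t'],'tcp',s['tool_pos'],'shift',d,'roll',-a/(np.pi/2),'alt',-(a-np.sign(a)*np.pi)/(np.pi/2),'q',s['joint_pos'])
E
python3 - <<'E'
from h import *
f=1.5625
for nm,u,v,z in [('knob',376,246,.106),('bar',397,268,.104),('fl',277,234,.048),('fr',480,250,.048),('nr',477,290,.048),('nl',272,270,.048)]:
    print(nm,px2w('top',u/f,v/f,z))
E
```

```text
knob [0.5807 0.0453 0.106 ]
bar [ 0.527  -0.0034  0.104 ]
fl [0.6263 0.2895 0.048 ]
fr [ 0.5747 -0.2078  0.048 ]
nr [ 0.4763 -0.1971  0.048 ]
nl [0.5372 0.3023 0.048 ]
```

Emit:
send_rows(motion=[[-0.13, -0.12, -0.005, 0, 60], [-0.26, -0.24, -0.01, 0, 60], [-0.39, -0.37, -0.015, 0, 60], [-0.52, -0.5, -0.02, 0, 60], [-0.635, -0.61, -0.025, 0, 60]])

```text
t: 0.52
tool_pos: [0.262, 0.446, 0.236]
ee_rot: [[-0.961, 0.277, -0.0], [0.277, 0.961, -0.001], [-0.0, -0.001, -1.0]]
contact_force: [0.1, 0.3, -0.0]
grip_width: 0.0601
grasp_force: 0.0
```

Emit:
send_rows(motion=[[-0.13, -0.12, -0.005, 0, 50], [-0.26, -0.24, -0.01, 0, 50], [-0.39, -0.37, -0.015, 0, 50], [-0.52, -0.5, -0.02, 0, 50], [-0.635, -0.61, -0.025, 0, 50]])

```text
t: 0.93
tool_pos: [0.3501, 0.2936, 0.2412]
ee_rot: [[-0.961, 0.277, -0.0], [0.277, 0.961, -0.0], [0.0, -0.0, -1.0]]
contact_force: [-0.4, -1.0, 0.1]
grip_width: 0.0497
grasp_force: 0.0
```

Emit:
send_rows(motion=[[-0.13, -0.12, -0.005, 0, 50], [-0.26, -0.24, -0.01, 0, 50], [-0.39, -0.37, -0.015, 0, 50], [-0.52, -0.5, -0.02, 0, 50], [-0.635, -0.61, -0.025, 0, 50]])

```text
t: 1.35
tool_pos: [0.4383, 0.1412, 0.2463]
ee_rot: [[-0.961, 0.277, -0.0], [0.277, 0.961, 0.0], [0.0, 0.0, -1.0]]
contact_force: [0.3, 0.6, 0.7]
grip_width: 0.0499
grasp_force: 0.0
```

Emit:
send_rows(motion=[[-0.13, -0.12, -0.005, 0, 50], [-0.26, -0.24, -0.01, 0, 50], [-0.39, -0.37, -0.015, 0, 50], [-0.52, -0.5, -0.02, 0, 50], [-0.635, -0.61, -0.025, 0, 50]])

```text
t: 1.77
tool_pos: [0.5266, -0.0111, 0.2513]
ee_rot: [[-0.961, 0.277, 0.0], [0.277, 0.961, -0.0], [-0.0, -0.0, -1.0]]
contact_force: [0.6, 0.3, 0.3]
grip_width: 0.0503
grasp_force: 0.0
```

Run:
```python
from h import *
go([.5253,-.0086,.25],-np.radians(6.4))
```

```text
t 1.7667 tcp [ 0.5266 -0.0111  0.2513] shift [0.0096 0.0105 0.0065] roll 0.8923843513148788 alt -1.1076156486851212 q [-0.5993  0.0987  0.5768  1.7178 -0.0549  1.3412  1.2778]
```

Emit:
send_rows(motion=[[0, 0, 0, 0.07, 50], [0, 0, 0, 0.14, 50], [0, 0, 0, 0.21, 50], [0, 0, 0, 0.28, 50], [0, 0, 0, 0.35, 50]])

```text
t: 2.18
tool_pos: [0.5258, -0.0087, 0.2509]
ee_rot: [[-0.671, 0.741, -0.001], [0.741, 0.671, -0.0], [0.0, -0.001, -1.0]]
contact_force: [-0.1, 0.0, -0.0]
grip_width: 0.0498
grasp_force: 0.0
```

Emit:
send_rows(motion=[[0, 0, 0, 0.07, 50], [0, 0, 0, 0.14, 50], [0, 0, 0, 0.21, 50], [0, 0, 0, 0.28, 50], [0, 0, 0, 0.35, 50]])

```text
t: 2.6
tool_pos: [0.5258, -0.0086, 0.251]
ee_rot: [[-0.185, 0.983, -0.001], [0.983, 0.185, -0.0], [0.0, -0.001, -1.0]]
contact_force: [0.0, -0.0, 0.0]
grip_width: 0.0501
grasp_force: 0.0
```

Emit:
send_rows(motion=[[0, 0, 0, 0.07, 50], [0, 0, 0, 0.14, 50], [0, 0, 0, 0.19, 50], [0, 0, 0, 0.19, 50]])

```text
t: 2.93
tool_pos: [0.5258, -0.0086, 0.251]
ee_rot: [[0.11, 0.994, -0.001], [0.994, -0.11, 0.0], [-0.0, -0.001, -1.0]]
contact_force: [-0.7, 0.3, -0.6]
grip_width: 0.0499
grasp_force: 0.0
```

Run:
```python
from h import *
go([.5253,-.0086,.25],-np.radians(6.4))
c=cams.calibration('wrist'); cv2.imwrite('pics/w1.png',cv2.resize(cams.get_image('wrist'),(800,600),interpolation=cv2.INTER_CUBIC))
np.savez('w1.npz',k=c['camera_matrix'],e=c['extrinsics']);print(c)
```

```text
t 2.9333 tcp [ 0.5258 -0.0086  0.251 ] shift [-0.0005 -0.0027  0.005 ] roll 0.0006404942355695913 alt -1.9993595057644302 q [-0.6756  0.0996  0.6546  1.7225 -0.0622  1.3411 -0.1198]
{'camera_matrix': array([[271.9371,   0.    , 258.115 ],
       [  0.    , 271.9371, 191.2484],
       [  0.    ,   0.    ,   1.    ]]), 'extrinsics': array([[ 0.9939, -0.1045, -0.0351,  0.5336],
       [-0.1102, -0.9441, -0.3107,  0.07  ],
       [-0.0006,  0.3126, -0.9499,  0.3935],
       [ 0.    ,  0.    ,  0.    ,  1.    ]])}
```

View pics/w1.png

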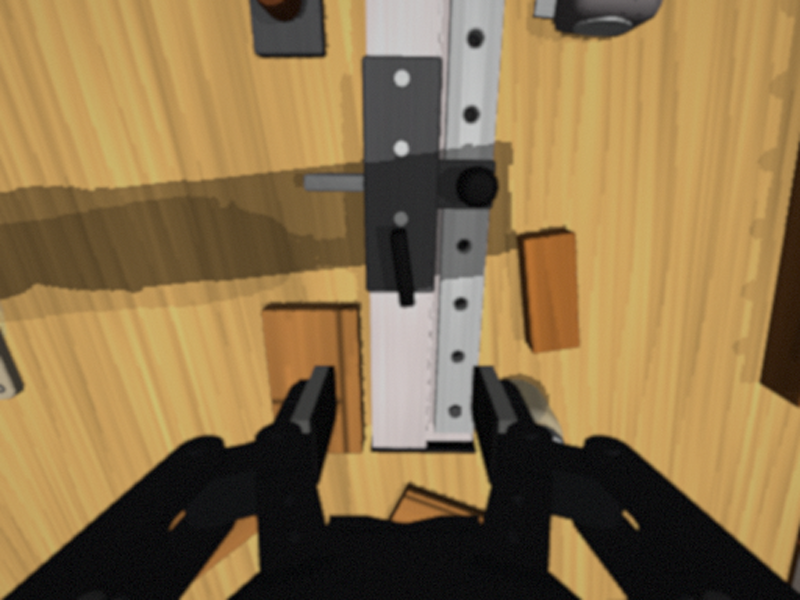

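The wrist view shows the bar with its top from (403,229) to (407,304), the round knob's top at (477,186), and the index holes at (471,114), (464,245) and (461,303).

Run:
```python
from h import *
d=np.load('w1.npz'); c=dict(camera_matrix=d['k'],extrinsics=d['e']); f=1.5625
P=lambda u,v,z:px2w('',u/f,v/f,z,c)
H=[P(u,v,.048) for u,v in [(475,38),(471,114),(464,245),(461,303),(458,356),(455,411)]]
for h in H: print('hole',h)
k=P(477,186,.106);print('knob',k)
a=P(403,229,.104);b=P(407,304,.104);print('bar',a,b,(a+b)/2, np.linalg.norm(a-b),np.degrees(np.arctan2(*(a-b)[:2])))
A=np.array(H);v=np.linalg.svd(A[:,:2]-A[:,:2].mean(0))[2][0];print('rail yaw from y',np.degrees(np.arctan(v[0]/v[1])),np.linalg.norm(np.diff(A,axis=0),axis=1))
print('slide', P(364,57,.068),P(441,57,.068),P(366,291,.068),P(434,291,.068))
```

```text
hole [0.5932 0.1457 0.048 ]
hole [0.5873 0.0963 0.048 ]
hole [ 0.5756 -0.0022  0.048 ]
hole [ 0.5697 -0.0522  0.048 ]
hole [ 0.5636 -0.102   0.048 ]
hole [ 0.5568 -0.1583  0.048 ]
knob [0.5796 0.048  0.106 ]
bar [0.5282 0.0251 0.104 ] [ 0.5251 -0.0289  0.104 ] [ 0.5267 -0.0019  0.104 ] 0.054022658785232006 3.283007177849854
rail yaw from y 6.808332214546765 [0.0498 0.0991 0.0503 0.0501 0.0568]
slide [0.5141 0.1384 0.068 ] [0.5661 0.1326 0.068 ] [ 0.4926 -0.0266  0.068 ] [ 0.5468 -0.0326  0.068 ]
```

Emit:
send_rows(motion=[[0.023, 0, 0.18, -0.035, 45], [0.023, 0, 0.38, -0.035, 45], [0.023, 0, 0.57, -0.035, 45], [0.023, 0, 0.76, -0.035, 45], [0.023, 0, 0.88, -0.035, 45]])

```text
t: 3.4
tool_pos: [0.5246, -0.0041, 0.0718]
ee_rot: [[0.048, 0.999, -0.003], [0.999, -0.048, -0.001], [-0.001, -0.003, -1.0]]
contact_force: [-0.1, -0.1, -1.0]
grip_width: 0.0451
grasp_force: 0.0
```

Emit:
send_rows(motion=[[0, 0, 0, 0, 45], [0, 0, 0, 0, 5], [0, 0, 0, 0, 5], [0, 0, 0, 0, 5], [0, 0, 0, 0, 5]], newtons=40)

```text
t: 3.82
tool_pos: [0.5258, -0.0037, 0.0773]
ee_rot: [[0.051, 0.999, -0.002], [0.999, -0.051, 0.002], [0.002, -0.002, -1.0]]
contact_force: [-12.1, 0.1, 12.3]
grip_width: 0.0113
grasp_force: 39.6
```

Emit:
send_rows(motion=[[0, 0, 0, 0, 5], [0, 0, 0, 0, 5], [0, 0, 0, 0, 5]])

```text
t: 4.07
tool_pos: [0.5258, -0.0037, 0.0773]
ee_rot: [[0.051, 0.999, -0.002], [0.999, -0.051, 0.002], [0.002, -0.002, -1.0]]
contact_force: [-11.7, 0.1, 10.8]
grip_width: 0.0111
grasp_force: 39.4
```

Emit:
send_rows(motion=[[0, -0.006, -0.012, 0, 5], [-0.004, -0.006, -0.012, -0.06, 5], [-0.004, -0.006, -0.012, -0.12, 5], [-0.004, -0.006, -0.012, -0.18, 5], [-0.004, -0.006, -0.012, -0.24, 5]])

```text
t: 4.48
tool_pos: [0.5255, -0.004, 0.0777]
ee_rot: [[-0.325, 0.946, 0.001], [0.946, 0.325, 0.0], [0.0, 0.001, -1.0]]
contact_force: [7.0, 1.5, -23.6]
grip_width: 0.0114
grasp_force: 42.6
```

Emit:
send_rows(motion=[[0, 0, 0, -0.06, 5], [0, 0, 0, -0.12, 5], [0, 0, 0, -0.18, 5], [0, 0, 0, -0.24, 5], [0, 0, 0, -0.3, 5]])

```text
t: 4.9
tool_pos: [0.5256, -0.0043, 0.0776]
ee_rot: [[-0.719, 0.695, 0.001], [0.695, 0.719, 0.0], [-0.001, 0.001, -1.0]]
contact_force: [7.8, 1.0, -24.6]
grip_width: 0.0112
grasp_force: 42.5
```

Emit:
send_rows(motion=[[0, 0, 0, -0.06, 5], [0, 0, 0, -0.12, 5], [0, 0, 0, -0.18, 5], [0, 0, 0, -0.24, 5], [0, 0, 0, -0.3, 5]])

```text
t: 5.32
tool_pos: [0.5257, -0.0045, 0.0776]
ee_rot: [[-0.956, 0.293, 0.002], [0.293, 0.956, -0.0], [-0.002, 0.0, -1.0]]
contact_force: [8.7, 1.1, -23.7]
grip_width: 0.0114
grasp_force: 42.4
```

Emit:
send_rows(motion=[[0, 0, 0, 0, 5], [0, 0, 0, 0, 5]])

```text
t: 5.48
tool_pos: [0.5257, -0.0046, 0.0776]
ee_rot: [[-0.955, 0.297, 0.001], [0.297, 0.955, -0.0], [-0.001, 0.0, -1.0]]
contact_force: [8.2, 1.4, -23.8]
grip_width: 0.0109
grasp_force: 42.6
```

Emit:
send_rows(motion=[[0, 0, 0.012, 0, 11], [0, 0, 0.012, 0, 40], [0, 0, 0.012, 0, 40], [0, 0, 0.012, 0, 40], [0, 0, 0.012, 0, 40]])

```text
t: 5.9
tool_pos: [0.5259, -0.0047, 0.0761]
ee_rot: [[-0.954, 0.299, 0.002], [0.299, 0.954, 0.0], [-0.001, 0.001, -1.0]]
contact_force: [-0.4, -0.6, 0.7]
grip_width: 0.0401
grasp_force: 0.0
```

Emit:
send_rows(motion=[[0, 0, -0.1, 0, 40], [0, 0, -0.25, 0, 45], [0, 0, -0.4, -0.05, 50], [0, 0, -0.55, -0.1, 50], [0, 0, -0.55, -0.115, 50]])

```text
t: 6.32
tool_pos: [0.5282, -0.0049, 0.1914]
ee_rot: [[-0.993, 0.118, 0.009], [0.118, 0.993, 0.002], [-0.009, 0.003, -1.0]]
contact_force: [0.3, -0.6, -0.2]
grip_width: 0.0502
grasp_force: 0.0
```

Run:
```python
from h import *
go([.5808,.0472,.15],np.radians(83.3))
c=cams.calibration('wrist'); cv2.imwrite('pics/w2.png',cv2.resize(cams.get_image('wrist'),(800,600),interpolation=cv2.INTER_CUBIC))
np.savez('w2.npz',k=c['camera_matrix'],e=c['extrinsics'])
```

```text
t 6.3167 tcp [ 0.5282 -0.0049  0.1914] shift [-0.2284  0.289   0.21  ] roll -0.0010605110657294233 alt 1.9989394889342704 q [-0.4521  0.1366  0.4109  1.7989 -0.0595  1.209   1.4282]
```

View pics/w2.png

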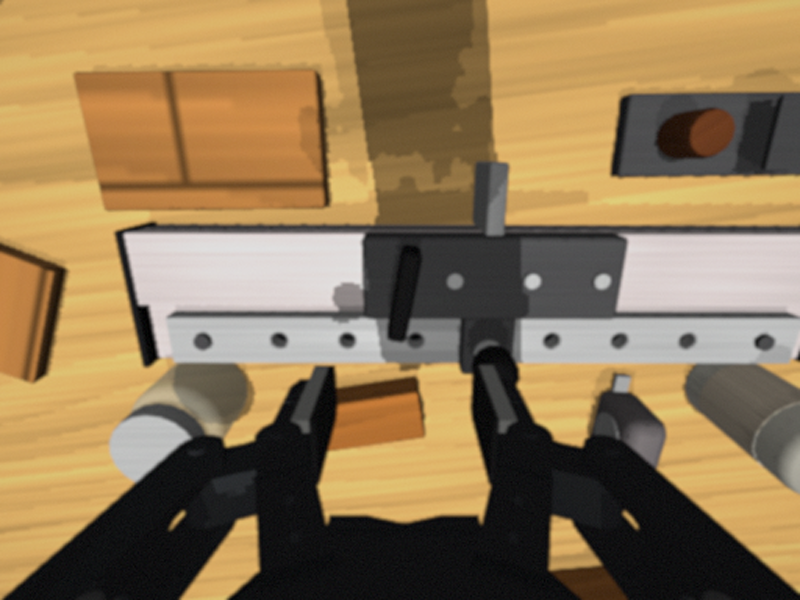

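Clamp bar now stands across the rail (405,293), so it is freed; the knob is at (492,360) and the boss has not moved.

Emit:
send_rows(motion=[[-0.08, 0.1, 0, 0, 52], [-0.16, 0.2, 0, 0, 52], [-0.228, 0.289, 0.05, 0, 52], [-0.228, 0.289, 0.15, 0, 52], [-0.228, 0.289, 0.21, 0, 52]])

```text
t: 6.78
tool_pos: [0.5772, 0.0481, 0.1407]
ee_rot: [[-0.993, 0.122, -0.002], [0.122, 0.993, -0.001], [0.002, -0.001, -1.0]]
contact_force: [-0.8, -1.2, -0.7]
grip_width: 0.0522
grasp_force: 0.0
```

Run:
```python
from h import *
go([.5808,.0472,.074],np.radians(83.3))
for n in('side','wrist'):
    im=cams.get_image(n)
    if n=='side': im=im[120:240,200:360]
    cv2.imwrite(f'pics/{n}3.png',cv2.resize(im,(800,600),interpolation=cv2.INTER_CUBIC))
```

```text
t 6.7833 tcp [0.5772 0.0481 0.1407] shift [-0.0193 -0.0017  0.3333] roll -0.003133966836160678 alt 1.9968660331638395 q [-0.4771  0.3081  0.3772  1.7166 -0.1227  1.1426  1.3842]
```

View pics/side3.png

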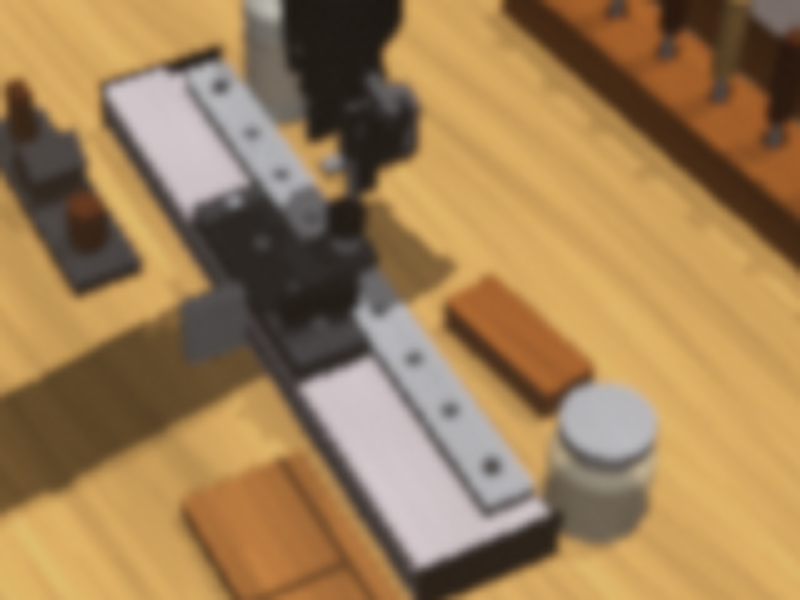

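View pics/wrist3.png

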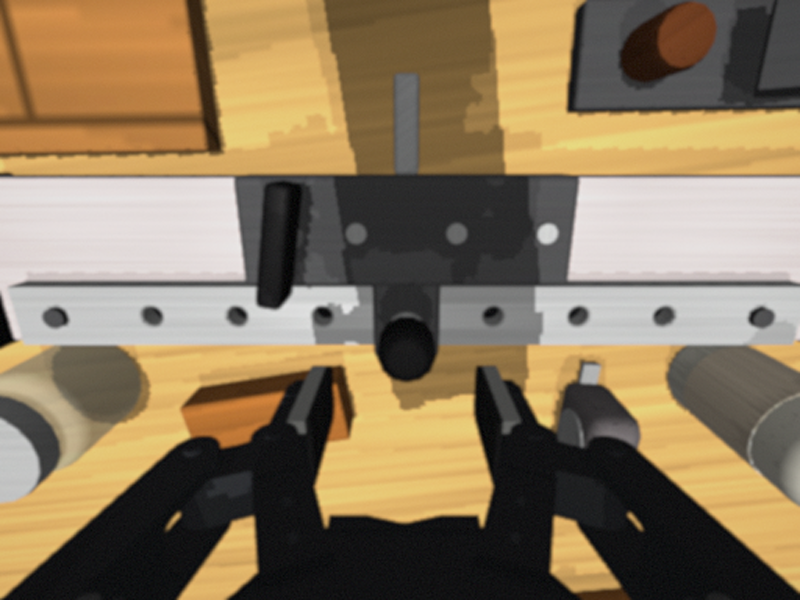

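The side and wrist views show the knob at (406,348) centred between the open fingers. The clamp bar is across the rail and the slide has not moved.

Emit:
send_rows(motion=[[0, 0, 0, 0, 52], [0, 0, 0.1, 0, 52], [0, 0, 0.2, 0, 52], [0, 0, 0.28, 0, 52], [0, 0, 0.28, 0, 52]])

```text
t: 7.3
tool_pos: [0.5761, 0.0463, 0.0855]
ee_rot: [[-0.992, 0.123, -0.003], [0.123, 0.992, -0.001], [0.003, -0.001, -1.0]]
contact_force: [-0.1, 0.4, 0.1]
grip_width: 0.0519
grasp_force: 0.0
```

Run:
```python
from h import *
go([.5808,.0472,.074],np.radians(83.3))
c=cams.calibration('wrist'); im=cams.get_image('wrist')
cv2.imwrite('pics/w4.png',cv2.resize(im,(800,600),interpolation=cv2.INTER_CUBIC))
for p in ([.5808,.0472,.106],[.5808,.0472,.093]): print(w2px(c,np.array(p))*1.5625)
```

```text
t 7.3 tcp [0.5761 0.0463 0.0855] shift [-0.023   0.0075  0.0573] roll -0.004343204686394809 alt 1.9956567953136053 q [-0.4628  0.3678  0.3662  1.7688 -0.15    1.0356  1.4052]
[411.1332 427.8062]
[410.5727 406.5006]
```

View pics/w4.png

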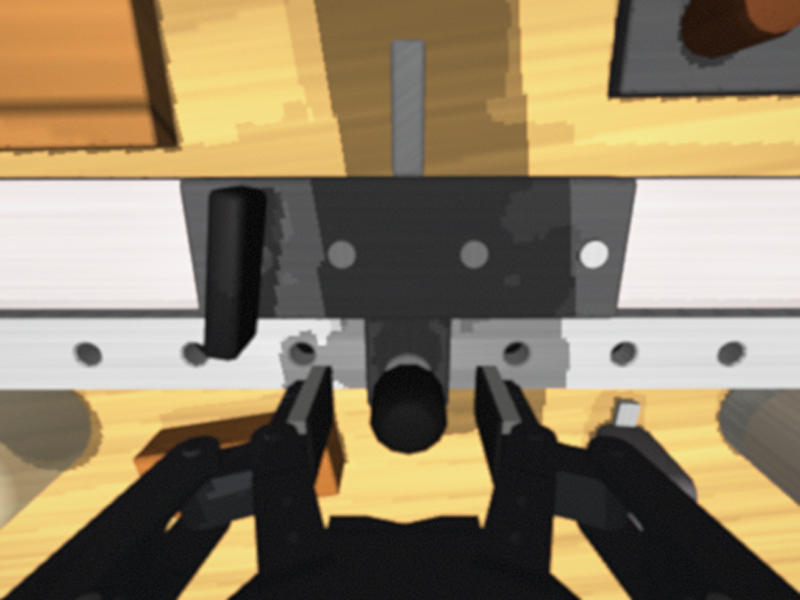

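The knob's top is at about (408,415), its neighbour holes at (302,352) and (515,352), and the two next ones at (88,354) and (731,354).

Run:
```python
from h import *
c=cams.calibration('wrist');f=1.5625
P=lambda u,v,z:px2w('',u/f,v/f,z,c)
a,b=P(302,352,.048),P(515,352,.048);print(a,b,(a+b)/2,np.linalg.norm(a-b));print(P(408,415,.106),P(408,418,.106))
```

```text
[ 0.5757 -0.0026  0.048 ] [0.588  0.0966 0.048 ] [0.5818 0.047  0.048 ] 0.0999534480788388
[0.5777 0.0467 0.106 ] [0.5789 0.0466 0.106 ]
```

Emit:
send_rows(motion=[[-0.02, 0.004, 0.03, 0, 52], [-0.02, 0.004, 0.052, 0, 52], [-0.02, 0.004, 0.052, 0, 26], [-0.02, 0.004, 0.052, 0, 20], [-0.02, 0.004, 0.052, 0, 20]], newtons=50)

```text
t: 7.77
tool_pos: [0.582, 0.0473, 0.0776]
ee_rot: [[-0.992, 0.123, 0.001], [0.123, 0.992, 0.0], [-0.001, 0.0, -1.0]]
contact_force: [-0.1, 0.1, 1.5]
grip_width: 0.0257
grasp_force: 49.1
```

Emit:
send_rows(motion=[[0, 0, 0, 0, 20], [0, 0, 0, 0, 20], [0, 0, 0, 0, 20]])

```text
t: 8.02
tool_pos: [0.582, 0.0473, 0.0775]
ee_rot: [[-0.992, 0.123, 0.001], [0.123, 0.992, 0.0], [-0.001, 0.0, -1.0]]
contact_force: [-2.3, 0.2, 5.9]
grip_width: 0.0258
grasp_force: 49.4
```

Emit:
send_rows(motion=[[0, 0, -0.02, 0, 20], [0, 0, -0.04, 0, 20], [0, 0, -0.06, 0, 20], [0, 0, -0.075, 0, 20], [0, 0, -0.075, 0, 20]])

```text
t: 8.43
tool_pos: [0.5818, 0.0473, 0.0924]
ee_rot: [[-0.992, 0.122, 0.0], [0.122, 0.992, 0.0], [-0.0, 0.0, -1.0]]
contact_force: [4.0, -1.7, -6.1]
grip_width: 0.0261
grasp_force: 49.6
```

Emit:
send_rows(motion=[[0, 0, 0, 0, 20]])

```text
t: 8.52
tool_pos: [0.5818, 0.0473, 0.0919]
ee_rot: [[-0.992, 0.122, 0.0], [0.122, 0.992, 0.0], [-0.0, 0.0, -1.0]]
contact_force: [4.4, -1.1, -5.9]
grip_width: 0.0259
grasp_force: 49.6
```

Emit:
send_rows(motion=[[0, -0.05, 0, 0, 20], [0, -0.11, 0, 0, 20], [0, -0.17, 0, 0, 20], [0, -0.22, 0, 0, 20], [0, -0.25, 0, 0, 20]])

```text
t: 8.93
tool_pos: [0.5755, -0.0035, 0.0918]
ee_rot: [[-0.992, 0.123, 0.0], [0.123, 0.992, 0.0], [-0.0, 0.0, -1.0]]
contact_force: [5.3, 1.4, -7.4]
grip_width: 0.0255
grasp_force: 49.8
```

Emit:
send_rows(motion=[[0, 0, 0, 0, 20], [0, 0, 0, 0, 20]])

```text
t: 9.1
tool_pos: [0.5756, -0.0032, 0.0918]
ee_rot: [[-0.992, 0.124, -0.0], [0.124, 0.992, -0.001], [-0.0, -0.001, -1.0]]
contact_force: [4.2, -1.9, -6.6]
grip_width: 0.026
grasp_force: 49.9
```

Run:
```python
from h import *
s=robot.sense();d=np.array(s['tool_pos'])-[.5818,.0473,.0919];print(s['tool_pos'],d@[.117,.993,0],d@[.993,-.117,0])
```

```text
[ 0.5756 -0.0032  0.0918] -0.05092424847206602 -0.00027712253186719984
```

Emit:
send_rows(motion=[[0, 0.004, 0, 0, 20], [0, 0.004, 0.02, 0, 20], [0, 0.004, 0.04, 0, 20], [0, 0.004, 0.06, 0, 20], [0, 0.004, 0.075, 0, 20]])

```text
t: 9.52
tool_pos: [0.5763, -0.0014, 0.0772]
ee_rot: [[-0.992, 0.122, 0.001], [0.122, 0.993, 0.0], [-0.001, 0.0, -1.0]]
contact_force: [-6.4, -1.1, 31.5]
grip_width: 0.026
grasp_force: 53.5
```

Emit:
send_rows(motion=[[0, 0, 0, 0, 20], [0, 0, 0, 0, 20]])

```text
t: 9.68
tool_pos: [0.576, -0.0012, 0.0775]
ee_rot: [[-0.992, 0.122, 0.001], [0.122, 0.992, 0.001], [-0.0, 0.001, -1.0]]
contact_force: [0.0, -2.4, 4.7]
grip_width: 0.0261
grasp_force: 50.9
```

Emit:
send_rows(motion=[[0, -0.01, 0, 0, 20], [0, -0.02, 0, 0, 20], [0, -0.02, 0, 0, 20]])

```text
t: 9.93
tool_pos: [0.5758, -0.003, 0.0775]
ee_rot: [[-0.993, 0.121, 0.001], [0.121, 0.993, 0.003], [-0.001, 0.003, -1.0]]
contact_force: [1.2, 5.5, 5.2]
grip_width: 0.026
grasp_force: 51.0
```

Run:
```python
from h import *
im=cams.get_image('side')[120:240,200:360]
cv2.imwrite('pics/side5.png',cv2.resize(im,(800,600),interpolation=cv2.INTER_CUBIC))
cv2.imwrite('pics/w5.png',cv2.resize(cams.get_image('wrist'),(800,600),interpolation=cv2.INTER_CUBIC))
```

```text
(no output)
```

View pics/w5.png

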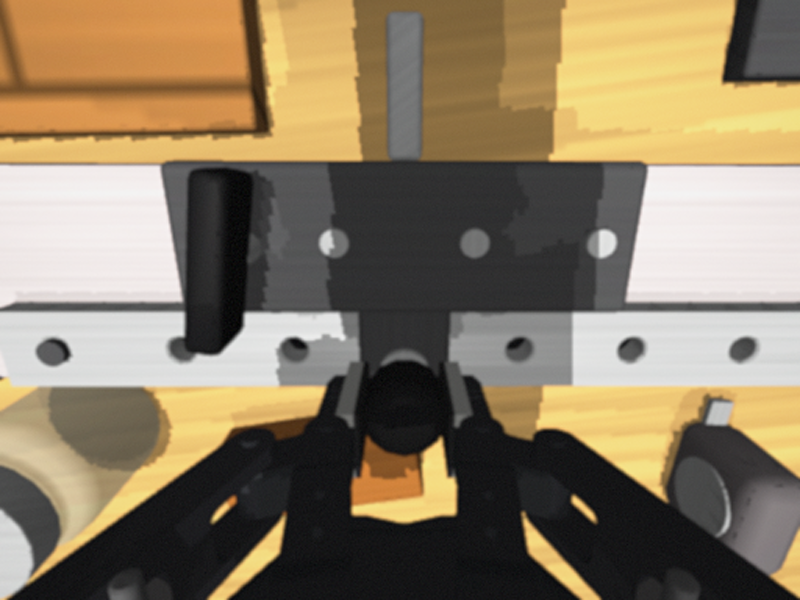

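View pics/side5.png

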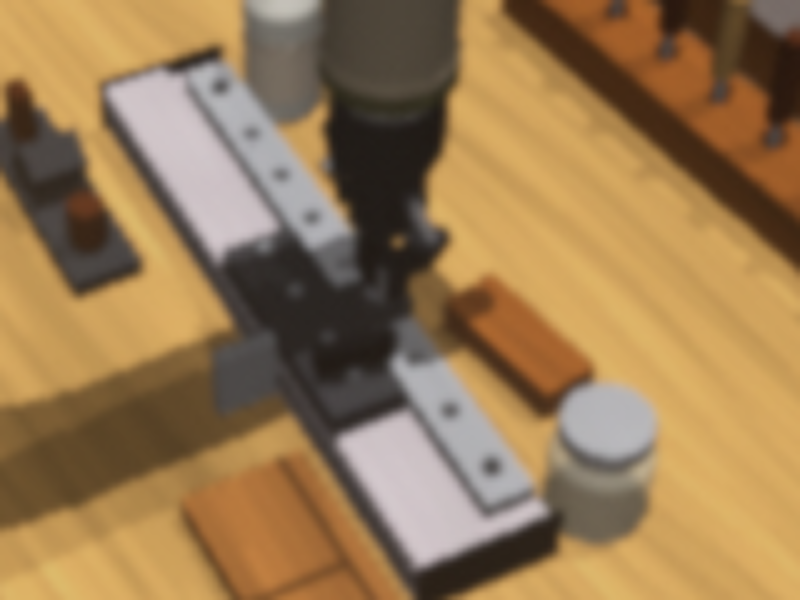

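Wrist view: the knob is at about (404,408), midway between the neighbouring holes (294,349) and (519,349), and the pin blocks further travel. I'll check the knob's height by projection.

Emit:
send_rows(motion=[[0, 0.01, 0, 0, 20], [0, 0.013, 0, 0, 20], [0, 0.013, 0, 0, 20]])

```text
t: 10.28
tool_pos: [0.5758, -0.0025, 0.0775]
ee_rot: [[-0.993, 0.122, 0.001], [0.122, 0.993, 0.001], [-0.001, 0.001, -1.0]]
contact_force: [0.1, 0.3, 5.2]
grip_width: 0.0257
grasp_force: 51.1
```

Run:
```python
from h import *
s=robot.sense();c=cams.calibration('wrist');im=cams.get_image('wrist');f=1.5625
d=np.array(s['tool_pos'])-[.5818,.0473,.0775];y=d@[.117,.993,0];print(s['tool_pos'],'carriage~',y)
def prof(im,u0,u1,v): return im[v,u0:u1].max(-1)
old=cv2.resize(cv2.imread('pics/w4.png'),(512,384),interpolation=cv2.INTER_AREA)
for v in (258,262,266,270,274): print(v,prof(old,228,295,v).tolist())
print()
for v in (250,256,262,266,272): print(v,prof(im,222,295,v).tolist())
r=np.array([.117,.993,0]);k=np.array([.5785,.0467,0])+y*r
for z in(.080,.106,.092,.118):
    p=k+[0,0,z];print(z,w2px(c,p),w2px(c,p+.014*r)[0]-w2px(c,p-.014*r)[0])
```

```text
[ 0.5758 -0.0025  0.0775] carriage~ -0.050134548089691706
258 [247, 247, 246, 247, 247, 248, 235, 184, 110, 52, 25, 15, 13, 15, 17, 17, 17, 18, 19, 19, 19, 19, 19, 19, 20, 23, 23, 25, 25, 26, 27, 27, 26, 27, 24, 26, 27, 27, 26, 26, 27, 26, 22, 21, 23, 22, 22, 21, 19, 19, 20, 18, 17, 15, 14, 14, 31, 65, 109, 144, 160, 163, 164, 163, 164, 162, 162]
262 [245, 244, 244, 244, 243, 243, 245, 243, 210, 134, 51, 14, 17, 19, 20, 20, 20, 23, 22, 20, 21, 25, 25, 27, 28, 27, 31, 32, 32, 33, 32, 32, 33, 32, 31, 31, 32, 32, 31, 29, 29, 29, 29, 28, 24, 24, 23, 21, 21, 20, 21, 18, 17, 19, 18, 19, 38, 79, 123, 150, 158, 157, 156, 154, 154, 154, 155]
266 [244, 244, 244, 244, 245, 246, 246, 241, 200, 119, 40, 15, 19, 20, 20, 21, 20, 23, 24, 25, 26, 26, 29, 30, 31, 31, 30, 30, 30, 31, 30, 31, 31, 29, 29, 30, 30, 30, 30, 30, 30, 32, 28, 29, 30, 28, 26, 24, 23, 22, 21, 19, 20, 22, 17, 16, 28, 69, 125, 162, 173, 172, 171, 171, 171, 170, 170]
270 [246, 246, 246, 246, 247, 247, 246, 229, 164, 83, 27, 16, 19, 19, 19, 21, 25, 24, 26, 27, 27, 27, 28, 29, 28, 28, 30, 31, 29, 30, 28, 30, 29, 29, 30, 29, 28, 29, 3
[... 1383 characters left out ...]
 17, 18, 18, 13, 19, 18, 19, 21, 15, 16, 18, 19, 22, 16, 18, 18, 20, 16, 17, 17, 17, 20, 17, 22, 15, 15, 15, 17, 23, 16, 19, 13, 19, 20, 18, 16, 17, 16, 17, 13, 14, 18, 20, 16, 19, 18, 13, 18, 22, 23, 32, 58, 86, 106, 110, 109]
272 [46, 73, 95, 92, 72, 42, 25, 26, 21, 13, 15, 17, 20, 18, 19, 23, 21, 22, 21, 22, 26, 26, 23, 17, 17, 18, 20, 21, 18, 17, 21, 17, 19, 20, 15, 21, 19, 21, 19, 22, 23, 25, 19, 22, 23, 19, 24, 25, 23, 27, 26, 23, 29, 25, 27, 21, 23, 19, 18, 18, 16, 15, 13, 15, 17, 23, 24, 35, 61, 84, 95, 82, 55]
0.08 [258.4668 243.807 ] 48.39090005879709
0.106 [258.5233 270.2459] 57.40278045707828
0.092 [258.4905 254.8975] 52.171152644993015
0.118 [258.5571 286.0821] 62.80066870227981
```

The lower edge of the knob has shifted only about 2 px, as expected with the pin down (it would be about 16 px if it were up). The tool height also equals its pre-lift value, and the slide has moved 50.1 mm. I'm handing in the job.

```bash
python3 -c "
from cell import robot
print(robot.finish_job())"
```

```text
the job is handed in; nothing more can be done
None
```

I turned the clamp knob loose, moved the stop 50 mm to the next hole on the board's side and lowered the pin, and handed in still holding the round knob. The pin blocks sideways travel, and its height matches where it started, so I judge it fully seated. The hand-in returned no verdict.

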